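# Clamp a power module into its test jig

### The job

Gently push the dark power module along its guide rails until it is fully home against the end stop of the jig, then tighten the brass wing nut clockwise, a short arc at a time between the two terminal posts, until the clamp foot holds the module firmly: stop once the nut has become clearly stiffer to turn, before the foot crushes the module. Do not bump the posts or disturb the other things on the bench, and let go of everything at the end.

Things in the scene. Friction and masses are not known exactly. Their poses are not given: they have to be found in the camera images.
- jig: Fixed plywood jig plate, spanning its x -125..90, y -65..135 mm, 12 mm thick; origin on the bench. x is the module's sliding direction (+x to the end stop), y to the left, z up. Two aluminium rails (x -85..65, inner faces y = +-32 mm, tops 22 mm above the bench) guide the module with 2 mm slack each side.
- end_stop: Aluminium end stop, fixed across the far end of the rails, 84 mm wide (jig y), top 34 mm above the bench; origin at the foot of its inner face, at jig (65, 0) mm on the plate. The module is home when its leading face touches it. Not to be pressed with more than 30 N.
- module_center (a point): Power module: dark loose block 90 (x) x 60 (y) x 26 mm high, about 0.4 kg, on the plate between the rails; the point is its centre. Starts 30 to 50 mm short of home; home, this point is at jig x = 20 mm, y = 0 within 2 mm. Slides easily (2 to 4 N); can be pushed on its rear (-x) face from above. Pressing it against the stop with more than 30 N damages it.
- clamp_bar: Steel clamp bar, 22 mm wide (jig x), 8 mm thick, over the rails at jig x = 20, y = -32..118 mm; origin on the stud's axis at the bar's top, 61 mm (+-2) above the bench at first. Moves only down or up, with the nut. Under it at jig (20, 0) mm is a sprung round foot, 20 mm across, hand-set each time to a different length: it starts 2 to 10 mm above the module.
- nut_grip (a point): Brass wing nut: one upright plate (both wings) 46 mm long, 10 mm thick, 24 mm high, on a round boss (22 mm across, 6 mm high) on the bar, at jig (20, 85) mm. The point is on the turning axis at the plate's mid-height, 18 mm over the bar; x along the wings, z up. Nut and bar sink 3.18 mm per rad of tightening. Grip it from above across the thickness.
- wing_nut (a joint): Nut angle, rad, grows as tightened (clockwise from above); starts -0.4..0.4. At 0 and multiples of pi the wings lie along jig x. Turns at 0.3 N m while free (a resting hand may feel that friction either way). The foot touches 0.7 to 3.1 rad from the start; then +0.16 N m and +50 N on the foot per rad. Firm: 25-70 N, 0.08-0.22 N m over free; best 0.9 rad past touch. Over 85 N crushes. Stays put.
- post_red: Red-topped terminal post, round, 16 mm across, fixed at jig (-20, 85) mm, 40 mm from the nut's axis; origin at its foot on the plate, its top 82 mm above the bench. Not to be pushed with more than 8 N.
- post_black: Black-topped post, the same, at jig (60, 85) mm on the nut's other side. When the wings are more than about 1 rad from the jig's x axis, either way, there is no room beside the nut for opened fingers (opening 30 mm); fingers closed on the wing pass.
- multimeter: Yellow multimeter lying on the bench, 170 x 85 x 35 mm, origin under its centre; leave alone.
- solder_spool: Blue spool, 58 mm in diameter, 42 mm high, origin under its centre; leave alone.
- screwdriver: Screwdriver lying on the blue mat, along its x axis, origin at its middle; leave alone.
- spare_board: Green circuit board, 110 x 90 x 4 mm with parts 16 mm high, origin under its centre, on the blue mat; leave alone.
- parts_tray: Grey parts tray, 100 x 140 x 35 mm, origin under its centre; leave alone.
- battery_pack: Orange battery pack, 75 x 55 x 22 mm, origin under its centre; leave alone.
- mug: White mug, 76 mm in diameter, 85 mm high, origin under its centre; leave alone.
Not all that is in view belongs to the job. Of the things that look like the part that bears module_center, the smallest one is meant.

How it is judged (in metres and radians):
On the way, in this order (a step that is already met when the one before it is completed fails the run):
1. the module is fully home against the end stop (x of module_center in the frame of jig above 0.0175 m and contact force between clamp_bar and module below 1 N), for 0.2 s.
2. the clamp foot presses firmly on the module (contact force between clamp_bar and module above 25 N), for 0.2 s.
At the end, for the whole second after the job is handed in: The module is home against the end stop (within 2.5 mm) and flat on the jig plate, the clamp foot presses on it with 25 to 70 N, and nut and module are at rest (x of module_center in the frame of jig above 0.0175 m and z of module_center in the frame of jig below 0.028 m and contact force between clamp_bar and module between 25 and 70 N and velocity of joint wing_nut between -0.05 and 0.05 rad/s and linear speed of module below 0.01 m/s); the robot touches nothing.
It fails at once if the module is crushed: the clamp presses on it with more than 85 N (contact force between clamp_bar and module above 85 N).
It fails at once if the module is rammed against the end stop with more than 30 N (contact force between end_stop and module above 30 N).
It fails at once if a terminal post is bumped with more than 8 N (contact force between anything else and post_red above 8 N or contact force between anything else and post_black above 8 N).
It fails at once if something else on the bench is moved by more than 20 mm (distance of any of multimeter, solder_spool, screwdriver, spare_board, parts_tray, battery_pack, mug from where it was at the start of the episode above 0.02 m).
It also fails if it takes over 72 s, if anything falls off the work surface, if the arm or the gripper's body presses on something with over 40 N, if the wrist force passes 120 N, or if a joint passes its speed limit or range.

### The arm

A 6-joint arm with a two-finger parallel gripper is mounted at the origin on the work surface. World frame = base frame: x ahead of the robot, y to its left, z up, the work surface at z = 0. Lengths are in mm, angles in rad, forces in N, time in s.
With the tool pointing down it reaches from about 325 to 775 mm from the base axis. Payload 5.5 kg.
Tool frame: the origin (TCP) lies between the finger pads; the fingertips stand 22 mm ahead of it and the grasp point (between the pads) lies 3 mm ahead of it (robot.tcp_to_tips is the distance from the TCP to the fingertips, in mm); z points along the fingers, y is the line along which they close (so a half turn about z gives the same grasp; the last joint's range is limited). The gripper opens to 85 mm and grips with 20 to 120 N. Pads are 22 mm wide; open, the fingers measure 114 mm over their backs; the gripper's body (76 mm by 85 mm) begins 54 mm behind the grasp point. The pads swing forward as they close: fully open they stand 13 mm farther back than shut.
Start: joints at [1.206, 0.091, 1.231, -0, 1.82, -0.057], TCP at [181.782, 571.815, 253.275] pointing down, gripper open.
Joint ranges: [-2.87, 2.87], [-0.86, 2.18], [0.17, 2.46], [-1.51, 4.65], [0.06, 2.69], [-2.65, 2.65]. Speed limits (rad/s): [2.57, 2.57, 3.01, 3.14, 3.14, 3.14].

### API

Orientations are given as a unit quaternion [x, y, z, w].
In Python, from bench import monitor, optics, order, look_for, robot gives the robot as it stands.
- The arm moves only by the tool jog_arm, never from a script. Its argument "moves" is a list that holds one entry, the list of rows, each a list of 7 numbers: the opening, from 0 (shut) to 1 (fully open), then the shift along the world's x, y, z each as a share of 0.25 m, from -1 to 1, then the turn, a rotation vector about the world's x, y, z each as a share of 90 degrees, from -1 to 1. A call has 1 to 12 rows; each row is the pose to reach, as a shift and turn from the pose commanded when the call began; what a row does not reach only later rows make up. A row lasts 1/8 s, in which the tool goes at most 62.5 mm and 10.7 degrees, less where a joint would pass 70% of its speed; a pose out of reach is approached as far as the arm can. A call with a number of a shift or a turn outside -1 to 1 is refused whole. A call with a gripper value outside its range is refused whole. The fingers move at their own pace and stop on an object; the grip force is fixed at half the most. Time passes only in rows, so rows that repeat a pose let the fingers close. It gives the time, the measured TCP pose, the force, the opening and the grip force at its end, in the units of the state.
- monitor.get_state(): the state, without advancing time (a new reading comes with each control period).
- optics.snapshot(name): name is "scene" or "top"; returns (picture, depth): 480x640x3 uint8, red, green, blue; 480x640 float32, mm along the optical axis (not along the pixel's ray), 0 where there is no reading.
- optics.camera_info(name): a dict with "vertical_fov" (degrees; the focal length in pixels is half the picture's height over the tangent of half this angle, whatever the lens; pixels are square), "cx", "cy" (the principal point, pixels), "T" (4x4, takes a point from camera to world coordinates). Camera axes: x right, y down, z forward; pixel columns grow to the right and rows downward; lengths in mm; the calibration is good to about 2 mm. A picture is of the moment at which its call begins. camera_info takes no time and is no camera call.
- order.close_job(): hands the job in; it is judged then, once.
Trained networks look in the newest picture that a camera, given by its name, has taken for a name from the list of things; names that differ only in an ending like _2 or _b are one class to them, and where a whole thing is asked for, a point or a joint stands for the part that bears it (a point fixed in the world has none). Each returns a list of dicts, best first, with "confidence" (0 to 1); they miss things now and then, are a little off and sometimes report something else, mostly with a low value. They report only what shows in the picture. A call takes as long as a camera call. They do not tell look-alikes from the thing itself.
- look_for(camera, label): "box" ([left, top, right, bottom] in pixels, round what is visible of it).
The state is a dict: "t": time; "joint_pos": joint angles; "qvel": joint speeds; "joint_torque": joint torques, N m; "ee_pos": TCP position; "orientation": TCP orientation; "wrist_force": force on the tool from outside, world axes, zero at the start; "wrist_torque": the same for the moment, N m; "finger_gap": finger opening in mm; "grip_force": force on a finger pad.
Only numpy, scipy, OpenCV 4.12 (cv2) and the standard library are available. Lean on these libraries where they do the work, as an engineer would, in place of code of your own. Each camera call takes 0.05 s, during which the arm holds its last target. There are 200 camera calls.

## Working session

There is one attempt and no reset: what is moved stays moved. The work goes in short steps, Python scripts to look and compute and a tool call to move; the robot and the scene stay as the last step left them, time stands still between calls to the robot, and variables do not carry over. Pictures are saved under pics/ and viewed, at most 10 in all, crops included, and the job is handed in when it is done.

Besides the shell and the picture viewer there is one more tool, called by a JSON object that holds its "op" and its "data". jog_arm: Moves the arm, as the interface text tells. Shift numbers are shares of 0.25 m and turn numbers shares of 90 degrees, none past 1 either way. Its arguments: {"type":"object","properties":{"moves":{"type":"array","items":{"type":"array","items":{"type":"array","items":{"type":"number"}}}}},"required":["moves"]}

```bash
ls; mkdir -p pics; cat > h.py <<'E'
import numpy as np, cv2
from bench import monitor, optics, order, look_for, robot
def cam(n):
    c=optics.camera_info(n); f=240/np.tan(np.radians(c["vertical_fov"])/2); return f,c["cx"],c["cy"],np.array(c["T"])
def px2w(n,u,v,d):
    f,cx,cy,T=cam(n); return (T@np.array([(u-cx)/f*d,(v-cy)/f*d,d,1]))[:3]
def cloud(n,D):
    f,cx,cy,T=cam(n); v,u=np.mgrid[:480,:640]
    P=np.stack([(u-cx)/f*D,(v-cy)/f*D,D,np.ones_like(D)],-1)@T.T; return P[...,:3]
def w2px(n,p):
    f,cx,cy,T=cam(n); q=np.linalg.inv(T)@np.r_[p,1]; return q[0]/q[2]*f+cx,q[1]/q[2]*f+cy
E
python3 - <<'E'
from h import *
for n in ("scene","top"):
    p,d=optics.snapshot(n); cv2.imwrite(f"pics/{n}0.png",p[...,::-1]); np.save(n+"0.npy",d); print(n,cam(n))
    for l in ("jig","end_stop","module_center","clamp_bar","nut_grip","post_red","post_black"):
        print(l,[(np.round(x["box"]).tolist(),round(x["confidence"],2)) for x in look_for(n,l)])
print(monitor.get_state())
E
```

```text
pics
scene (np.float64(590.8546322644409), 335.67577115749975, 241.4200784944811, array([[ 3.93590322e-01,  6.44183817e-01, -6.55830671e-01,
         1.38662488e+03],
       [ 9.19246074e-01, -2.82438804e-01,  2.74253491e-01,
        -3.28664468e+02],
       [-8.56237003e-03, -7.10813289e-01, -7.03328624e-01,
         9.76387031e+02],
       [ 0.00000000e+00,  0.00000000e+00,  0.00000000e+00,
         1.00000000e+00]]))
jig [([278.0, 223.0, 400.0, 316.0], 0.98)]
end_stop [([318.0, 286.0, 358.0, 307.0], 0.58)]
module_center [([282.0, 184.0, 325.0, 227.0], 0.7), ([305.0, 245.0, 343.0, 288.0], 0.63), ([332.0, 313.0, 418.0, 384.0], 0.16)]
clamp_bar [([432.0, 285.0, 492.0, 338.0], 0.7), ([311.0, 241.0, 381.0, 278.0], 0.68), ([365.0, 256.0, 376.0, 286.0], 0.37)]
nut_grip [([361.0, 238.0, 372.0, 259.0], 0.6), ([302.0, 247.0, 344.0, 286.0], 0.42)]
post_red [([354.0, 236.0, 358.0, 254.0], 0.55)]
post_black [([368.0, 256.0, 374.0, 285.0], 0.76), ([301.0, 247.0, 343.0, 289.0], 0.7), ([279.0, 224.0, 399.0, 318.0], 0.35), ([360.0, 240.0, 370.0, 259.0], 0.35)]
top (np.float64(622.4510294251752), 3
[... 761 characters left out ...]
 0.8, 'joint_pos': array([ 1.20634288e+00,  9.10461505e-02,  1.23067222e+00,  1.33918121e-05,
        1.81980718e+00, -5.66778744e-02]), 'qvel': array([ 0.00089331,  0.00240475,  0.00027938, -0.00118591, -0.00058245,
       -0.00020658]), 'joint_torque': array([ 1.84959965e-03, -4.58424568e+01, -4.18057001e+01,  1.69489790e-04,
        7.27678034e-04,  7.00718076e-06]), 'ee_pos': array([181.75388271, 571.82397689, 253.3231754 ]), 'orientation': array([1.53279492e-01, 9.88182876e-01, 3.41670707e-05, 6.66765666e-07]), 'wrist_force': array([ 0.38373061, -0.05119237,  0.10422689]), 'wrist_torque': array([-0.05841845, -0.04591186,  0.037488  ]), 'grip_force': 0.0, 'finger_gap': 85.61960803956066}
```

```bash
python3 - <<'E'
import cv2
a=cv2.imread("pics/scene0.png")[170:400,260:520]; cv2.imwrite("pics/a.png",cv2.resize(a,None,fx=2.6,fy=2.6,interpolation=2))
b=cv2.imread("pics/top0.png")[200:370,240:480]; cv2.imwrite("pics/b.png",cv2.resize(b,None,fx=3.3,fy=3.3,interpolation=2))
E
```

```text
(no output)
```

View pics/a.png

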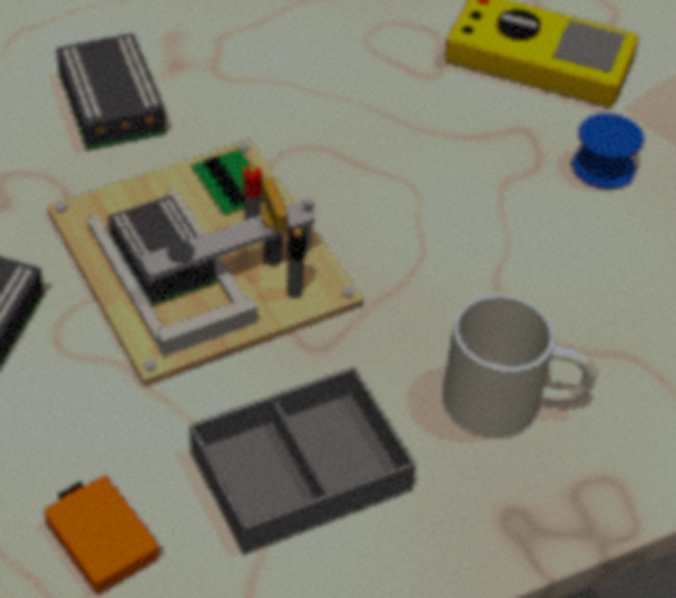

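View pics/b.png

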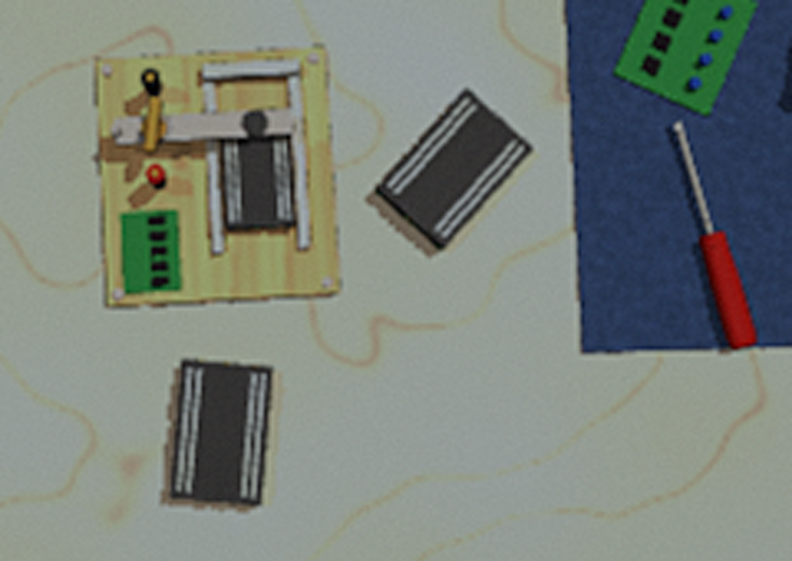

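View pics/scene0.png

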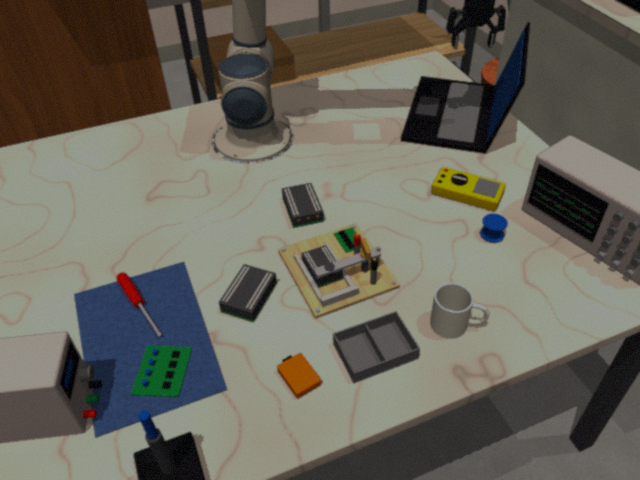

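```bash
cat > fit.py <<'E'
from h import *
from scipy.optimize import least_squares
O={"top":(3.3,240,200),"scene":(2.6,260,170)}
L=[("top",(90,135,12),(97,58)),("top",(90,-65,12),(327,46)),("top",(-125,135,12),(107,305)),("top",(-125,-65,12),(340,292)),
("top",(60,85,82),(150,76)),("top",(-20,85,82),(156,173)),
("scene",(-125,135,12),(248,143)),("scene",(-125,-65,12),(49,209)),("scene",(90,-65,12),(147,376)),("scene",(90,135,12),(362,299)),
("scene",(60,85,82),(298,228)),("scene",(-20,85,82),(253,170))]
def J(q,p): c,s=np.cos(q[2]),np.sin(q[2]); return np.array([q[0]+c*p[0]-s*p[1],q[1]+s*p[0]+c*p[1],p[2]+(q[3] if len(q)>3 else 0)])
def res(q):
    r=[]
    for n,p,(U,V) in L:
        s,a,b=O[n]; r+=list((np.array(w2px(n,J(q,p)))-[(U+.5)/s-.5+a,(V+.5)/s-.5+b]))
    return np.array(r)
if __name__=="__main__":
    s=least_squares(res,[400,30,0,0],x_scale=[100,100,.1,10],loss="soft_l1"); q=s.x; print(q); print(np.round(res(q).reshape(-1,2),1).tolist())
    for nm,p in dict(nut=(20,85,79),mod=(-20,0,38),red=(-20,85,82),rear=(-70,0,30)).items(): print(nm,J(q,p).round(1))
    # depth: module top, nut cloud
    for n in ("top","scene"):
        P=cloud(n,np.load(n+"0.npy")); c,sn=np.cos(q[2]),np.sin(q[2])
        d=P-[q[0],q[1],0]; X=c*d[...,0]+sn*d[...,1]; Y=-sn*d[...,0]+c*d[...,1]; Z=P[...,2]
        for nm,m in dict(plate=(X>-120)&(X<-90)&(Y>-60)&(Y<0),modtop=(abs(Y)<22)&(X>-100)&(X<5)&(Z>28)&(Z<48),bar=(abs(X-20)<9)&(Y>15)&(Y<65)&(Z>45),nut=(abs(X-20)<32)&(Y>55)&(Y<115)&(Z>67)).items():
            if m.sum(): print(n,nm,m.sum(),"X",np.percentile(X[m],[2,50,98]).round(1),"Y",np.percentile(Y[m],[2,50,98]).round(1),"Z",np.percentile(Z[m],[5,50,95]).round(1))
E
python3 fit.py
```

```text
[ 5.78783057e+02 -1.54405513e+01  3.12372261e-02  1.05751483e+00]
[[-0.7, 0.1], [-0.8, -0.3], [0.1, 0.3], [0.1, 0.0], [0.1, 0.3], [-0.1, -0.2], [0.6, -1.8], [-1.1, -1.6], [-1.3, 1.3], [1.0, -0.5], [-0.2, 2.5], [-0.0, 0.7]]
nut [596.1  70.1  80.1]
mod [558.8 -16.1  39.1]
red [556.1  68.9  83.1]
rear [508.8 -17.6  31.1]
top plate 221 X [-119.3 -105.   -90.9] Y [-58.4 -29.9  -1.4] Z [ 4.8 11.8 19.5]
top modtop 393 X [-64.6 -30.6   3.2] Y [-21.4  -0.4  21. ] Z [31.6 38.  44.7]
top bar 115 X [11.3 19.9 28.8] Y [16.3 41.1 63.9] Z [54.6 60.  66.7]
top nut 84 X [-5.  20.2 41.3] Y [ 74.8  84.4 103.4] Z [67.6 87.8 96. ]
scene plate 241 X [-119.3 -105.4  -90.4] Y [-59.3 -30.4  -1.4] Z [10.  13.5 17. ]
scene modtop 359 X [-64.4 -37.6 -11.9] Y [-21.2  -0.6  21. ] Z [36.1 39.3 42.3]
scene bar 145 X [11.3 20.2 28.9] Y [16.1 38.7 62.7] Z [57.7 61.4 64.8]
scene nut 161 X [-10.9  23.7  43.5] Y [ 75.1  81.1 113.4] Z [69.  86.8 93.4]
```

{"op": "jog_arm", "data": {"moves": [[[0, 0.8, -1, 0, 0, 0, 0.2156], [0, 0.8, -1, 0, 0, 0, 0.2156], [0, 0.8, -1, 0, 0, 0, 0.2156], [0, 0.8, -1, 0, 0, 0, 0.2156], [0, 0.8, -1, 0, 0, 0, 0.2156], [0, 0.8, -1, 0, 0, 0, 0.2156], [0, 0.8, -1, 0, 0, 0, 0.2156]]]}}

```text
t: 1.68
ee_pos: [382.0, 321.6, 253.4]
orientation: [-0.015, 1.0, 0.0, -0.0]
wrist_force: [-0.3, 0.1, -0.4]
finger_gap: 0.1
grip_force: 0.0
```

{"op": "jog_arm", "data": {"moves": [[[0, 0.42, -1, 0, 0, 0, 0], [0, 0.42, -1, 0, 0, 0, 0], [0, 0.42, -1, 0, 0, 0, 0], [0, 0.42, -1, 0, 0, 0, 0], [0, 0.42, -1, 0, 0, 0, 0], [0, 0.42, -1, 0, 0, 0, 0]]]}}

```text
t: 2.42
ee_pos: [487.0, 72.2, 253.0]
orientation: [-0.015, 1.0, 0.0, -0.0]
wrist_force: [-0.1, 0.4, -0.7]
finger_gap: 0.1
grip_force: 0.0
```

```bash
cat > nut.py <<'E'
from h import *; import sys
from fit import J
q=[578.78,-15.44,.03124]
def ang(pic,n="top",z=88):
    hsv=cv2.cvtColor(pic,cv2.COLOR_RGB2HSV); u,v=w2px(n,J(q,(20,85,z))); f,cx,cy,T=cam(n)
    y0,x0=int(v)-13,int(u)-13; m=hsv[y0:y0+27,x0:x0+27]; mk=(m[...,0]>14)&(m[...,0]<26)&(m[...,1]>150)
    k,l,st,c=cv2.connectedComponentsWithStats(mk.astype(np.uint8)); i=1+np.argmax(st[1:,4]); 
    r,cc=np.nonzero(l==i); W=[]
    for a,b in zip(cc+x0,r+y0):
        d=T[:3,:3]@[(a-cx)/f,(b-cy)/f,1]; t=(z-T[2,3])/d[2]; W.append((T[:3,3]+t*d)[:2])
    W=np.array(W); e,V=np.linalg.eigh(np.cov(W.T)); a=np.arctan2(V[1,1],V[0,1]); a=(a+np.pi/2)%np.pi-np.pi/2
    print("nut px",len(W),"centre",W.mean(0).round(1),"expect",J(q,(20,85,z)).round(1),"len",np.ptp(W@V[:,1]).round(1),np.ptp(W@V[:,0]).round(1),"world yaw",a.round(3),"nut angle",round(q[2]-a,3))
if __name__=="__main__":
    ang(cv2.imread("pics/top0.png")[...,::-1].copy())
    s=monitor.get_state(); print(s["t"],s["ee_pos"],s["orientation"],s["joint_pos"],s["finger_gap"])
E
python3 nut.py
```

```text
nut px 77 centre [594.4  70.2] expect [596.1  70.1  88. ] len 44.9 16.9 world yaw -0.114 nut angle 0.146
2.425 [486.99274656  72.20800457 253.01688314] [-1.52385929e-02  9.99883807e-01  2.24472375e-04 -3.28582899e-04] [ 7.77671598e-02 -1.98216313e-01  1.51029441e+00  5.06055423e-04
  1.83014235e+00 -1.52337791e+00] 0.07625716526236927
```

{"op": "jog_arm", "data": {"moves": [[[0, 0, -0.362, 0, 0, 0, 0], [0, 0, -0.362, -0.2, 0, 0, 0], [0, 0, -0.362, -0.45, 0, 0, 0], [0, 0, -0.362, -0.65, 0, 0, 0], [0, 0, -0.362, -0.8, 0, 0, 0], [0, 0, -0.362, -0.828, 0, 0, 0], [0, 0, -0.362, -0.828, 0, 0, 0]]]}}

```text
t: 3.3
ee_pos: [487.2, -17.4, 47.2]
orientation: [-0.016, 1.0, 0.0, 0.0]
wrist_force: [1.5, 0.2, -0.6]
finger_gap: -0.1
grip_force: 0.0
```

{"op": "jog_arm", "data": {"moves": [[[0, 0.03, 0.001, 0, 0, 0, 0], [0, 0.05, 0.0016, 0, 0, 0, 0], [0, 0.07, 0.0022, 0, 0, 0, 0], [0, 0.086, 0.0027, 0, 0, 0, 0], [0, 0.102, 0.0032, 0, 0, 0, 0], [0, 0.118, 0.0037, 0, 0, 0, 0], [0, 0.134, 0.0042, 0, 0, 0, 0], [0, 0.15, 0.0047, 0, 0, 0, 0], [0, 0.16, 0.005, 0, 0, 0, 0], [0, 0.168, 0.0053, 0, 0, 0, 0]]]}}

```text
t: 4.55
ee_pos: [528.6, -17.4, 46.4]
orientation: [-0.015, 1.0, 0.0, -0.001]
wrist_force: [-5.0, 0.6, 3.2]
finger_gap: -0.3
grip_force: 2.6
```

Pushing at about 4 N. Now small steps, watching the force.

{"op": "jog_arm", "data": {"moves": [[[0, 0.008, 0, 0, 0, 0, 0], [0, 0.016, 0, 0, 0, 0, 0], [0, 0.024, 0, 0, 0, 0, 0], [0, 0.032, 0, 0, 0, 0, 0]]]}}

```text
t: 5.05
ee_pos: [536.5, -17.4, 46.4]
orientation: [-0.015, 1.0, 0.0, -0.001]
wrist_force: [-6.3, -0.0, 4.4]
finger_gap: -0.2
grip_force: 2.6
```

{"op": "jog_arm", "data": {"moves": [[[0, 0.004, 0, 0, 0, 0, 0], [0, 0.008, 0, 0, 0, 0, 0]]]}}

```text
t: 5.3
ee_pos: [538.6, -17.4, 46.4]
orientation: [-0.015, 1.0, 0.0, -0.0]
wrist_force: [-5.7, 0.5, 3.8]
finger_gap: -0.0
grip_force: 2.6
```

{"op": "jog_arm", "data": {"moves": [[[0, 0.004, 0, 0, 0, 0, 0], [0, 0.008, 0, 0, 0, 0, 0]]]}}

```text
t: 5.55
ee_pos: [540.5, -17.4, 46.4]
orientation: [-0.015, 1.0, 0.0, -0.0]
wrist_force: [-4.0, 0.0, 3.2]
finger_gap: 0.3
grip_force: 2.6
```

{"op": "jog_arm", "data": {"moves": [[[0, 0.004, 0, 0, 0, 0, 0], [0, 0.006, 0, 0, 0, 0, 0]]]}}

```text
t: 5.8
ee_pos: [542.1, -17.4, 46.3]
orientation: [-0.015, 1.0, 0.0, -0.0]
wrist_force: [-5.9, -0.5, 3.3]
finger_gap: -0.3
grip_force: 2.6
```

{"op": "jog_arm", "data": {"moves": [[[0, 0.004, 0, 0, 0, 0, 0]]]}}

```text
t: 5.92
ee_pos: [543.0, -17.4, 46.4]
orientation: [-0.015, 1.0, 0.0, -0.0]
wrist_force: [-4.8, -0.0, 4.1]
finger_gap: 0.3
grip_force: 2.6
```

{"op": "jog_arm", "data": {"moves": [[[0, 0.003, 0, 0, 0, 0, 0]]]}}

```text
t: 6.05
ee_pos: [543.8, -17.4, 46.3]
orientation: [-0.015, 1.0, 0.0, -0.0]
wrist_force: [-5.1, -0.5, 4.5]
finger_gap: -0.3
grip_force: 2.6
```

{"op": "jog_arm", "data": {"moves": [[[0, 0.003, 0, 0, 0, 0, 0]]]}}

```text
t: 6.18
ee_pos: [544.0, -17.4, 46.3]
orientation: [-0.015, 1.0, 0.0, -0.001]
wrist_force: [-10.0, -0.5, 7.2]
finger_gap: 0.1
grip_force: 4.9
```

{"op": "jog_arm", "data": {"moves": [[[0, 0.001, 0, 0, 0, 0, 0], [0, 0.001, 0, 0, 0, 0, 0]]]}}

```text
t: 6.42
ee_pos: [544.0, -17.4, 46.4]
orientation: [-0.015, 1.0, 0.0, -0.001]
wrist_force: [-8.5, -0.7, 6.1]
finger_gap: -0.2
grip_force: 4.6
```

{"op": "jog_arm", "data": {"moves": [[[0, -0.08, 0, 0, 0, 0, 0], [0, -0.08, 0, 0, 0, 0, 0], [0, -0.08, 0, 0.25, 0, 0, 0], [0, -0.08, 0, 0.5, 0, 0, 0], [0.3, -0.08, 0, 0.6, 0, 0, 0], [0.3, -0.08, 0, 0.6, 0, 0, 0]]]}}

```text
t: 7.18
ee_pos: [527.0, -17.5, 199.4]
orientation: [-0.015, 1.0, -0.0, 0.003]
wrist_force: [0.1, 0.3, -1.4]
finger_gap: 25.8
grip_force: 0.0
```

```bash
python3 - <<'E'
from nut import *
for n in ("top","scene"):
    p,d=optics.snapshot(n); cv2.imwrite(f"pics/{n}1.png",p[...,::-1])
    if n=="top": ang(p)
    P=cloud(n,d); c,sn=np.cos(q[2]),np.sin(q[2]); e=P-[q[0],q[1],0]; X=c*e[...,0]+sn*e[...,1]; Y=-sn*e[...,0]+c*e[...,1]; Z=P[...,2]
    m=(abs(Y)<22)&(X>-80)&(X<5)&(Z>28)&(Z<48); print(n,m.sum(),np.percentile(X[m],[2,50,98]).round(1) if m.any() else 0)
a=cv2.imread("pics/scene1.png")[215:330,270:410]; cv2.imwrite("pics/a1.png",cv2.resize(a,None,fx=5,fy=5,interpolation=2))
s=monitor.get_state(); print(s["t"],s["ee_pos"],s["wrist_force"],s["wrist_torque"],s["finger_gap"],s["orientation"],s["joint_pos"])
E
```

```text
nut px 47 centre [597.2  72.3] expect [596.1  70.1  88. ] len 44.8 10.6 world yaw -0.176 nut angle 0.207
top 0 0
scene 96 [-25.5 -18.5  -9.7]
7.275 [525.30292121 -17.35523235 195.13806942] [-0.6761047  -0.79925812 -1.0287119 ] [-0.00561158  0.00047947 -0.0272283 ] 25.383876928201204 [-1.54235374e-02  9.99881004e-01  5.45333679e-05 -2.99578646e-04] [-9.77856957e-02 -1.12959930e-01  1.53593841e+00  4.11351238e-05
  1.71922181e+00 -1.69942425e+00]
```

View pics/a1.png

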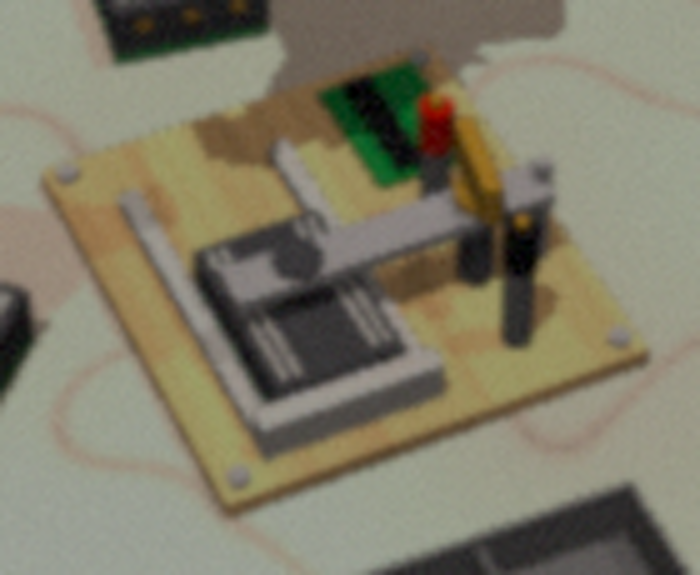

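```bash
python3 -c "
from h import *
print(robot.tcp_to_tips)"
```

```text
22.0
```

{"op": "jog_arm", "data": {"moves": [[[0.3, 0.284, 0.352, 0, 0, 0, -0.1153], [0.3, 0.284, 0.352, 0, 0, 0, -0.1153], [0.3, 0.284, 0.352, 0, 0, 0, -0.1153], [0.3, 0.284, 0.352, -0.15, 0, 0, -0.1153], [0.3, 0.284, 0.352, -0.26, 0, 0, -0.1153], [0.3, 0.284, 0.352, -0.26, 0, 0, -0.1153]]]}}

```text
t: 8.02
ee_pos: [593.7, 69.9, 126.5]
orientation: [0.075, 0.997, -0.001, -0.004]
wrist_force: [0.6, 0.4, 0.4]
finger_gap: 25.5
grip_force: 0.0
```

```bash
cat > st.py <<'E'
from h import *
s=monitor.get_state(); o=s["orientation"]; print(s["t"],s["ee_pos"].round(1),"F",s["wrist_force"].round(2),"M",s["wrist_torque"].round(3),"gap",round(s["finger_gap"],1),"grip",s["grip_force"],"yaw",np.arctan2(o[1]**2-o[0]**2,2*o[0]*o[1]).round(4),"j6",s["joint_pos"][5].round(3),"tq6",s["joint_torque"][5].round(3))
E
python3 - <<'E'
exec(open("st.py").read())
p,d=optics.snapshot("scene"); cv2.imwrite("pics/s2.png",cv2.resize(p[200:310,300:430,::-1],None,fx=5,fy=5,interpolation=2))
E
```

```text
8.025 [593.7  69.9 126.5] F [0.64 0.42 0.39] M [ 0.041  0.011 -0.02 ] gap 25.5 grip 0.0 yaw 1.4201 j6 -1.36 tq6 -0.003
```

View pics/s2.png

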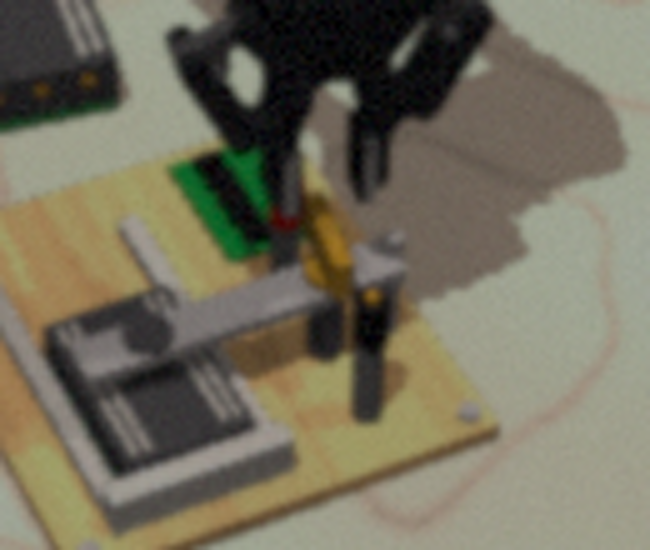

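{"op": "jog_arm", "data": {"moves": [[[0.3, 0.002, 0.002, -0.06, 0, 0, 0], [0.3, 0.002, 0.002, -0.11, 0, 0, 0], [0.3, 0.002, 0.002, -0.11, 0, 0, 0], [0.3, 0.002, 0.002, -0.11, 0, 0, 0]]]}}

```text
t: 8.57
ee_pos: [596.7, 71.2, 104.1]
orientation: [0.075, 0.997, 0.0, 0.0]
wrist_force: [0.8, -0.3, -1.1]
finger_gap: 25.5
grip_force: 0.0
```

{"op": "jog_arm", "data": {"moves": [[[0.3, -0.002, -0.002, -0.03, 0, 0, 0], [0.3, -0.002, -0.002, -0.05, 0, 0, 0], [0.3, -0.002, -0.002, -0.05, 0, 0, 0]]]}}

```text
t: 8.95
ee_pos: [595.6, 70.6, 90.4]
orientation: [0.075, 0.997, -0.0, -0.001]
wrist_force: [0.2, 0.1, 0.9]
finger_gap: 25.4
grip_force: 0.0
```

{"op": "jog_arm", "data": {"moves": [[[0, 0, 0, 0, 0, 0, 0], [0, 0, 0, 0, 0, 0, 0], [0, 0, 0, 0, 0, 0, 0], [0, 0, 0, 0, 0, 0, 0]]]}}

```text
t: 9.45
ee_pos: [596.1, 71.2, 91.5]
orientation: [0.075, 0.997, 0.0, 0.0]
wrist_force: [0.2, 4.5, -0.2]
finger_gap: 8.7
grip_force: 62.0
```

```bash
python3 st.py
```

```text
9.45 [596.1  71.2  91.5] F [ 0.22  4.48 -0.19] M [ 0.764 -0.037  0.233] gap 8.7 grip 61.968693137168884 yaw 1.4211 j6 -1.359 tq6 0.269
```

{"op": "jog_arm", "data": {"moves": [[[0, 0, 0.003, -0.0013, 0, 0, -0.064], [0, 0, 0.003, -0.0025, 0, 0, -0.127], [0, 0, 0.003, -0.0038, 0, 0, -0.191], [0, 0, 0.003, -0.0051, 0, 0, -0.255]]]}}

```text
t: 9.95
ee_pos: [596.2, 71.8, 90.2]
orientation: [0.273, 0.962, 0.0, 0.0]
wrist_force: [0.7, 4.0, 0.9]
finger_gap: 8.5
grip_force: 62.0
```

```bash
python3 st.py
```

```text
9.95 [596.2  71.8  90.2] F [0.7  3.98 0.92] M [ 0.653 -0.087  0.313] gap 8.5 grip 61.96278691291809 yaw 1.0171 j6 -0.954 tq6 -0.764
```

{"op": "jog_arm", "data": {"moves": [[[0, 0, 0, -0.0013, 0, 0, -0.064], [0, 0, 0, -0.0025, 0, 0, -0.127], [0, 0, 0, -0.0025, 0, 0, -0.127]]]}}

```text
t: 10.32
ee_pos: [596.4, 72.0, 89.5]
orientation: [0.367, 0.93, 0.001, 0.0]
wrist_force: [1.8, 4.0, -0.4]
finger_gap: 8.7
grip_force: 61.8
```

```bash
python3 st.py
```

```text
10.325 [596.4  72.   89.5] F [ 1.83  4.03 -0.37] M [ 0.775 -0.218 -0.053] gap 8.7 grip 61.80693447589874 yaw 0.8195 j6 -0.757 tq6 0.292
```

{"op": "jog_arm", "data": {"moves": [[[0, 0, 0, -0.0013, 0, 0, -0.064], [0, 0, 0, -0.0025, 0, 0, -0.127], [0, 0, 0, -0.0038, 0, 0, -0.191]]]}}

```text
t: 10.7
ee_pos: [596.6, 72.2, 88.6]
orientation: [0.502, 0.865, 0.001, 0.0]
wrist_force: [3.7, 5.3, -1.5]
finger_gap: 8.6
grip_force: 61.8
```

```bash
python3 st.py
```

```text
10.7 [596.6  72.2  88.6] F [ 3.71  5.33 -1.47] M [ 0.889 -0.406  0.316] gap 8.6 grip 61.801655888557434 yaw 0.5179 j6 -0.455 tq6 -0.765
```

{"op": "jog_arm", "data": {"moves": [[[0, 0, 0, -0.0013, 0, 0, -0.064], [0, 0, 0, -0.0025, 0, 0, -0.127], [0, 0, 0, -0.0038, 0, 0, -0.191]]]}}

```text
t: 11.08
ee_pos: [596.9, 72.4, 87.7]
orientation: [0.626, 0.78, 0.001, 0.0]
wrist_force: [4.3, 6.7, -2.5]
finger_gap: 8.5
grip_force: 61.7
```

```bash
python3 st.py
```

```text
11.075 [596.9  72.4  87.7] F [ 4.29  6.68 -2.45] M [ 0.973 -0.663  0.322] gap 8.5 grip 61.68033421039581 yaw 0.218 j6 -0.155 tq6 -0.761
```

{"op": "jog_arm", "data": {"moves": [[[0, 0.003, 0.004, -0.003, 0, 0, -0.064], [0, 0.003, 0.004, -0.0042, 0, 0, -0.127], [0, 0.003, 0.004, -0.0055, 0, 0, -0.191]]]}}

```text
t: 11.45
ee_pos: [597.4, 72.6, 86.7]
orientation: [0.736, 0.677, 0.001, 0.001]
wrist_force: [1.3, 3.8, 0.5]
finger_gap: 8.6
grip_force: 62.0
```

```bash
python3 st.py
```

```text
11.45 [597.4  72.6  86.7] F [1.35 3.79 0.47] M [ 0.524 -0.243  0.306] gap 8.6 grip 62.041786909103394 yaw -0.0826 j6 0.147 tq6 -0.775
```

{"op": "jog_arm", "data": {"moves": [[[0, 0, 0, -0.0013, 0, 0, -0.064], [0, 0, 0, -0.0025, 0, 0, -0.127], [0, 0, 0, -0.0038, 0, 0, -0.191]]]}}

```text
t: 11.82
ee_pos: [597.8, 72.5, 85.7]
orientation: [0.829, 0.56, 0.001, 0.001]
wrist_force: [3.8, 3.0, 0.1]
finger_gap: 8.8
grip_force: 61.9
```

```bash
python3 st.py
```

```text
11.825 [597.8  72.5  85.7] F [3.83 2.99 0.1 ] M [ 0.515 -0.485  0.299] gap 8.8 grip 61.915186643600464 yaw -0.3827 j6 0.447 tq6 -0.772
```

{"op": "jog_arm", "data": {"moves": [[[0, 0.002, 0.002, -0.0013, 0, 0, -0.064], [0, 0.002, 0.002, -0.0025, 0, 0, -0.127], [0, 0.002, 0.002, -0.0038, 0, 0, -0.191]]]}}

```text
t: 12.2
ee_pos: [598.2, 72.3, 84.8]
orientation: [0.903, 0.429, 0.001, 0.001]
wrist_force: [4.2, 1.0, -0.6]
finger_gap: 8.7
grip_force: 62.0
```

```bash
python3 st.py
```

```text
12.2 [598.2  72.3  84.8] F [ 4.21  1.03 -0.57] M [ 0.259 -0.37   0.319] gap 8.7 grip 61.9817590713501 yaw -0.6832 j6 0.748 tq6 -0.773
```

{"op": "jog_arm", "data": {"moves": [[[0, 0, 0, -0.0013, 0, 0, -0.064], [0, 0, 0, -0.0025, 0, 0, -0.127], [0, 0, 0, -0.0038, 0, 0, -0.191]]]}}

```text
t: 12.58
ee_pos: [598.4, 72.1, 83.9]
orientation: [0.957, 0.29, 0.001, 0.001]
wrist_force: [3.8, 0.3, -0.2]
finger_gap: 8.9
grip_force: 62.0
```

```bash
python3 st.py
```

```text
12.575 [598.4  72.1  83.9] F [ 3.84  0.34 -0.2 ] M [ 0.12  -0.603  0.271] gap 8.9 grip 61.96830153465271 yaw -0.9833 j6 1.048 tq6 -0.734
```

{"op": "jog_arm", "data": {"moves": [[[0, 0.001, 0, -0.0013, 0, 0, -0.064], [0, 0.001, 0, -0.0025, 0, 0, -0.127], [0, 0.001, 0, -0.0038, 0, 0, -0.191]]]}}

```text
t: 12.95
ee_pos: [598.6, 71.8, 83.0]
orientation: [0.99, 0.143, 0.001, 0.001]
wrist_force: [3.4, 0.2, 0.3]
finger_gap: 8.7
grip_force: 62.0
```

```bash
python3 st.py
```

```text
12.95 [598.6  71.8  83. ] F [3.37 0.19 0.28] M [-0.078 -0.513  0.367] gap 8.7 grip 62.04960107803345 yaw -1.2834 j6 1.348 tq6 -0.696
```

{"op": "jog_arm", "data": {"moves": [[[0, 0, 0, -0.0013, 0, 0, -0.064], [0, 0, 0, -0.0025, 0, 0, -0.127], [0, 0, 0, -0.0038, 0, 0, -0.191]]]}}

```text
t: 13.32
ee_pos: [598.7, 71.5, 82.1]
orientation: [1.0, -0.006, 0.002, 0.001]
wrist_force: [4.1, -1.9, -0.4]
finger_gap: 8.1
grip_force: 62.1
```

```bash
python3 st.py
```

```text
13.325 [598.7  71.5  82.1] F [ 4.09 -1.87 -0.4 ] M [-0.274 -0.537  0.395] gap 8.1 grip 62.11188197135925 yaw -1.5836 j6 1.647 tq6 -0.657
```

{"op": "jog_arm", "data": {"moves": [[[0, 0, 0, -0.0013, 0, 0, -0.064], [0, 0, 0, -0.0019, 0, 0, -0.095]]]}}

```text
t: 13.58
ee_pos: [598.7, 71.3, 81.6]
orientation: [0.997, -0.08, 0.002, 0.001]
wrist_force: [3.7, -2.4, 0.8]
finger_gap: 8.2
grip_force: 62.1
```

```bash
python3 st.py
```

```text
13.575 [598.7  71.3  81.6] F [ 3.73 -2.43  0.85] M [-0.431 -0.547  0.406] gap 8.2 grip 62.14843511581421 yaw -1.7318 j6 1.796 tq6 0.139
```

{"op": "jog_arm", "data": {"moves": [[[0.3, 0, 0, -0.0019, 0, 0, 0], [0.3, 0, 0, 0, 0, 0, 0], [0.3, 0, 0, 0, 0, 0, 0], [0.3, 0, 0, 0.03, 0, 0, 0], [0.3, 0, 0, 0.2, 0, 0, 0], [0.3, 0, 0, 0.45, 0, 0, 0], [0.3, 0, 0, 0.7, 0, 0, 0], [0.3, -0.6, 0, 0.7, 0, 0, 0], [0.3, -0.6, 0, 0.7, 0, 0, 0], [0.3, -0.6, 0, 0.7, 0, 0, 0], [0.3, -0.6, 0, 0.7, 0, 0, 0]]]}}

```text
t: 14.95
ee_pos: [446.7, 73.0, 257.4]
orientation: [0.997, -0.079, 0.002, -0.0]
wrist_force: [0.8, 0.2, -0.1]
finger_gap: 25.6
grip_force: 0.0
```

```bash
python3 st.py; python3 - <<'E'
from nut import *
p,d=optics.snapshot("top"); ang(p,z=78)
p,d=optics.snapshot("scene"); cv2.imwrite("pics/s3.png",cv2.resize(p[215:320,270:410,::-1],None,fx=5,fy=5,interpolation=2))
E
```

```text
14.95 [446.7  73.  257.4] F [ 0.79  0.15 -0.14] M [-0.017  0.014 -0.05 ] gap 25.6 grip 0.0 yaw -1.7283 j6 1.815 tq6 0.025
nut px 75 centre [593.5  70.3] expect [596.1  70.1  78. ] len 45.0 17.1 world yaw -0.162 nut angle 0.193
```

View pics/s3.png

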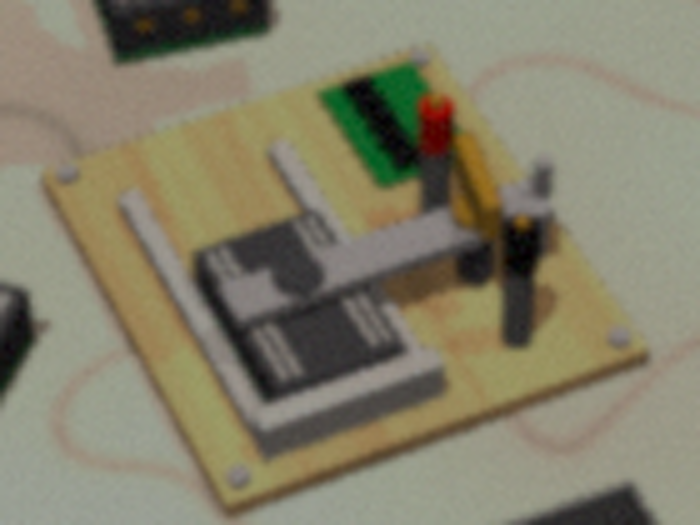

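The picture shows the bar lowered onto the module around (290,280), the module against the stop, and the nut at about π + 0.19 rad. The gripper is clear, so I'm handing in.

```bash
python3 -c "
from h import *
print(order.close_job())"
```

```text
the job is handed in; nothing more can be done
None
```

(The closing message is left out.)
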